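# Load the stamp pad into the soft-closing docking clamp

## Robot

A 6-joint arm with a two-finger parallel gripper is mounted at the origin on a cart in front of the work surface, level with it; the furniture and walls round the work are solid. World frame = base frame: x ahead of the robot, y to its left, z up, the work surface at z = 0. Lengths are in m, angles in rad, forces in N, time in s.
With the tool pointing down it reaches from about 0.35 to 0.975 m from the base axis. Payload 4.9 kg.
Tool frame: the origin (TCP) lies between the finger pads; the fingertips stand 25 mm ahead of it and the grasp point (between the pads) lies 6 mm ahead of it (ctrl.tip_reach is the distance from the TCP to the fingertips, in m); z points along the fingers, y is the direction in which the jaws open and shut (so a half turn about z gives the same grasp; the last joint's range is limited). The gripper opens to 85 mm and grips with 20 to 120 N. Pads are 22 mm wide; open, the fingers measure 114 mm over their backs; the gripper's body (76 mm by 85 mm) begins 54 mm behind the grasp point. The pads swing forward as they close: fully open they stand 13 mm farther back than shut.
Start: joints at [1.027, 0.053, 1.613, -0, 1.476, -0.119], TCP at [0.258, 0.569, 0.256] pointing down, gripper open.
Joint ranges: [-3.01, 3.01], [-1.01, 2.22], [0.06, 2.58], [-1.02, 4.17], [0.09, 2.62], [-3.14, 3.14]. Speed limits (rad/s): [2.57, 2.57, 3.14, 3.14, 3.14, 3.14].

## Interface

Orientations are given as a rotation vector (axis times angle).
In Python, from station import get_obs, get_image, camera_params, order, ctrl gives the robot as it stands.
- The arm moves only by the tool move_arm, never from a script. Its argument "deltas" is one flat list of numbers, 5 for each row, row after row: the opening, from -1 (shut) to 1 (fully open), so that 0 is half open, then the shift along the tool's x, y, z in m, then the turn about the tool's z in degrees. In form: [fingers, tx, ty, tz, turn, fingers, tx, ty, tz, turn, ...]. A call has 1 to 10 rows; each row is the pose to reach, as a shift and turn from the pose measured when the call began, along the tool's axes at that moment; what a row does not reach only later rows make up. A row lasts 1/10 s, in which the tool goes at most 50 mm and 8.59 degrees, less where a joint would pass 70% of its speed; a pose out of reach is approached as far as the arm can. A call with a gripper value outside its range is refused whole. The fingers move at their own pace and stop on an object; "force" is the grip in N (left out, the last holds). Time passes only in rows, so rows that repeat a pose let the fingers close. It gives the time, the measured TCP pose, the force and the opening at its end, in the units of the state.
- get_obs(): the state, without advancing time (a new reading comes with each control period).
- get_image(name): name is "side" or "top"; returns the picture (480x640x3 uint8, red, green, blue); there is no depth.
- camera_params(name): a dict with "camera_matrix" (3x3 intrinsics, pixels), "k1" (the pictures are not rectified: a ray, as slopes to the right and down, at radius r is drawn at 1 + k1 r^2 times it, then the intrinsics apply), "extrinsics" (4x4, takes a point from camera to world coordinates). Camera axes: x right, y up, looking along -z (the intrinsics and any distortion apply to the point x, -y, -z); pixel columns grow to the right and rows downward; lengths in m; the calibration is good to about 2 mm. A picture is of the moment at which its call begins. camera_params takes no time and is no camera call.
- order.finish_job(): hands the job in, once; it reports no verdict.
The state is a dict: "t": time; "q": joint angles; "dq": joint speeds; "effort": joint torques, N m; "tool_pos": TCP position; "tool_rot": TCP orientation; "contact_force": force on the tool from outside, world axes, zero at the start; "wrist_torque": the same for the moment, N m; "opening": finger opening in m.
Only numpy, scipy, OpenCV 4.12 (cv2) and the standard library are available. Lean on these libraries where they do the work, as an engineer would, in place of code of your own. Each camera call takes 0.05 s, during which the arm holds its last target. There are 200 camera calls.

## Task

Dock the stamp pad in the grey clamp so that it cannot creep while people stamp: line the pad up in front of the clamp's mouth, press the orange paddle aside to open the sprung jaw, and before the jaw has crept shut push the pad lengthways in until it is fully home against the back stop and let the jaw close on it. Leave the other things on the trolley where they are.

Things in the scene. Friction and masses are not known exactly. Their poses are not given: they have to be found in the camera images.
- pad: Stamp pad in a closed flat metal tin with a red lid, 106 mm long (its own y), 71 mm wide (its own x), 16 mm high, 0.08 kg, loose and flat on the trolley top in front of the clamp, roughly lengthways to it. The lid stays shut. Too wide for many grippers: slide it by pushing its sides, fingertips nearly on the trolley top. Origin: centre of its underside, within 1.5 mm.
- dock: Grey clamp fixed on the trolley top, no floor, no step. Origin: on the trolley top (z 0) where the docked pad's centre belongs. +x: from the mouth (robot side) inwards; +y: the way the jaw opens. The pad enters lengthways along x; home, its tail stands 8 mm out. Back stop at x 54 mm, its beam, rods and dashpot reach x 92, y -82 to +117, z 86 mm.
- rail (a point): Front end of the fixed rail's straight inner face, on the trolley top, at x -20, y -37 mm of the clamp. The rail, 20 mm high, 18 mm thick, runs from here along the clamp's +x to the back stop; towards the mouth it flares outwards to y -49 mm at x -50 mm.
- jaw (a joint): Travel of the dark sprung jaw along the clamp's +y, m. 0: shut, gap to the rail 25 mm; 0.080: fully open, gap 105 mm; about 0.046: closed on the pad. Spring 2 N plus dashpot, 4.5 N more per 10 mm/s: press at 20 to 35 mm/s. Let go, it creeps shut at about 5 mm/s: some 6 s from fully open until the pad no longer enters. Once the pad's nose is in, it can still be pushed home.
- jaw_front (a point): Front end of the jaw's inner face, 11 mm above the trolley top, at x -45 mm of the clamp; y -12 mm when shut, moving with the jaw. The jaw is 18 mm thick, 20 mm high and reaches from here to x +50 mm. Its front is square, so the pad cannot wedge it open.
- paddle (a point): Centre of the pressing face of the upright orange paddle on the jaw, 62 mm above the trolley top, at x 18 mm of the clamp; y -12 mm when shut, moving with the jaw. The face looks to the clamp's -y, is 50 mm wide (along x), from z 20 to 84 mm, flush with the jaw's inner face; paddle 8 mm thick. Press it along the clamp's +y.
- stamp_a: Bystander: wooden hand stamp with turned handle, 77 mm high, standing at the left front. Origin: underside.
- stamp_b: Bystander: wooden hand stamp, 77 mm high, standing at the left front. Origin: underside.
- glue: Bystander: white glue bottle with a red tip, 50 mm across, 151 mm high, at the left front. Origin: underside.
- labels: Bystander: roll of white labels, 54 mm across, 40 mm high, at the back left. Origin: underside. In front of it a fixed archive box, 0.30 m high, stands along the left edge, from about y 0.27 m outwards.
- stapler: Bystander: grey stapler, 138 mm long, 50 mm high, at the right front. Origin: underside. Just right of it stands the trolley's tubular handle, up to z 0.17 m, along the right edge (about y -0.4 m): pass over it.
- tape: Bystander: roll of masking tape lying flat, 103 mm across, 25 mm high, at the back right. Origin: underside.

How it is judged:
On the way:
1. the jaw is pressed back far enough for the pad to enter (travel over 52 mm) (value of joint jaw above 0.052 m), for 0.1 s.
At the end, for the whole second after the job is handed in: The pad lies flat and upright in the clamp, its centre less than 7 mm short of the home position and within 10 mm of it sideways, its long side within 0.08 rad of the clamp's x axis, at rest, with the sprung jaw closed on it (jaw travel 40 to 56 mm, pressing with more than 0.5 N) (x of pad in the frame of dock above -0.007 m and y of pad in the frame of dock between -0.01 and 0.01 m and angle between the y axis of pad and the x axis of dock, either way round below 0.08 rad and angle between pad's own z axis and vertical below 0.06 rad and height (world z) of pad below 0.006 m and value of joint jaw between 0.04 and 0.056 m and contact force between jaw and pad above 0.5 N and linear speed of pad below 0.02 m/s); the robot touches nothing.
It fails at once if another thing on the trolley is shifted by more than 20 mm (distance of any of stamp_a, stamp_b, glue, labels, stapler, tape from where it was at the start of the episode above 0.02 m).
It also fails if it takes over 64 s, if anything falls off the work surface, if the arm or the gripper's body presses on something with over 40 N, if the wrist force passes 120 N, or if a joint passes its speed limit or range.

## Working session

There is one attempt and no reset: what is moved stays moved. The work goes in short steps, Python scripts to look and compute and a tool call to move; the robot and the scene stay as the last step left them, time stands still between calls to the robot, and variables do not carry over. Pictures are saved under pics/ and viewed, about 8 in all and at most 12, crops included, and the job is handed in when it is done.

Besides the shell and the picture viewer there is one more tool, called after ">>>" by a JSON object that holds its "op" and its "data". move_arm: Moves the arm, as the interface text tells. Its arguments: {"type":"object","properties":{"deltas":{"type":"array"},"force":{"type":"number"}},"required":["deltas"]}

```bash
mkdir -p pics; cat > h.py <<'E'
import numpy as np, cv2
from station import *
from scipy.spatial.transform import Rotation as R
def snap(cam,name):
    im=get_image(cam); cv2.imwrite(f'pics/{name}.png',im[:,:,::-1]); return im
def ray(cam,uv):
    p=camera_params(cam);K=np.array(p['camera_matrix']);E=np.array(p['extrinsics'])
    d=cv2.undistortPoints(np.array([[uv]],float),K,np.array([p['k1'],0,0,0,0.]))[0,0] if False else None
    s=np.array([(uv[0]-K[0,2])/K[0,0],(uv[1]-K[1,2])/K[1,1]]);x=s.copy()
    for _ in range(50): x=s/(1+p['k1']*(x@x))
    return E[:3,3],E[:3,:3]@np.array([x[0],-x[1],-1])
def atz(cam,uv,z):
    o,d=ray(cam,uv); return o+d*(z-o[2])/d[2]
def proj(cam,P):
    p=camera_params(cam);K=np.array(p['camera_matrix']);E=np.array(p['extrinsics'])
    c=E[:3,:3].T@(np.array(P,float)-E[:3,3]); s=np.array([c[0],-c[1]])/-c[2]; s=s*(1+p['k1']*(s@s))
    return np.array([K[0,0]*s[0]+K[0,2],K[1,1]*s[1]+K[1,2]])
E
python3 - <<'E'
from h import *
for c in('top','side'):
    snap(c,c+'0');p=camera_params(c);print(c,np.round(p['extrinsics'],3).tolist(),np.round(p['camera_matrix'],1).tolist(),p['k1'])
print(get_obs(),ctrl.tip_reach)
E
```

```text
top [[-0.003, 0.99, -0.144, 0.33], [-1.0, -0.003, 0.001, -0.01], [0.001, 0.144, 0.99, 1.175], [0.0, 0.0, 0.0, 1.0]] [[500.1, 0.0, 316.6], [0.0, 500.1, 239.5], [0.0, 0.0, 1.0]] -0.1043072489225015
side [[0.895, 0.215, -0.39, 0.047], [-0.445, 0.422, -0.79, -0.971], [-0.005, 0.881, 0.473, 0.654], [0.0, 0.0, 0.0, 1.0]] [[519.6, 0.0, 316.9], [0.0, 519.6, 239.5], [0.0, 0.0, 1.0]] 0.029091118142210097
{'t': 0.1, 'q': array([ 1.02699406e+00,  5.33105266e-02,  1.61414544e+00, -5.03394667e-07,
        1.47602123e+00, -1.18997474e-01]), 'dq': array([-0.001318  , -0.00136698, -0.00170087, -0.0012696 ,  0.00264762,
       -0.00165415]), 'effort': array([ 2.08585830e-04, -3.94903314e+01, -3.71363640e+01, -1.49836505e-04,
        3.91161288e-03, -2.06441507e-05]), 'tool_pos': array([0.2573178 , 0.56900397, 0.25518044]), 'tool_rot': array([-6.62146242e-01, -3.07039242e+00,  2.79887968e-03]), 'contact_force': array([ 0.50336706, -0.16411575,  0.16112249]), 'wrist_torque': array([-0.024013  , -0.04837136, -0.02660914]), 'opening': 0.08546925276847393} 0.025
```

View pics/top0.png

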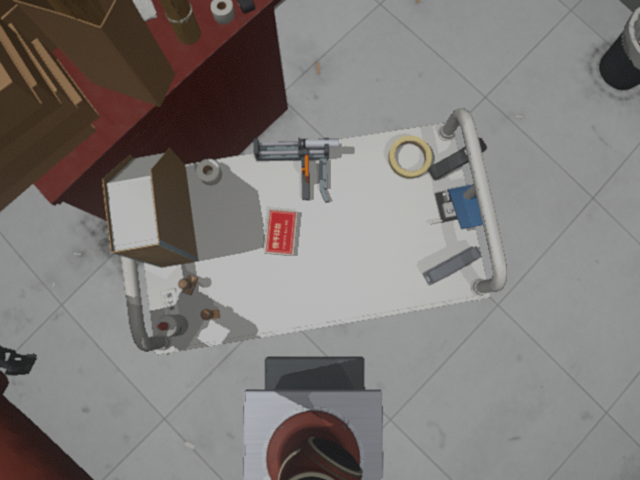

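View pics/side0.png

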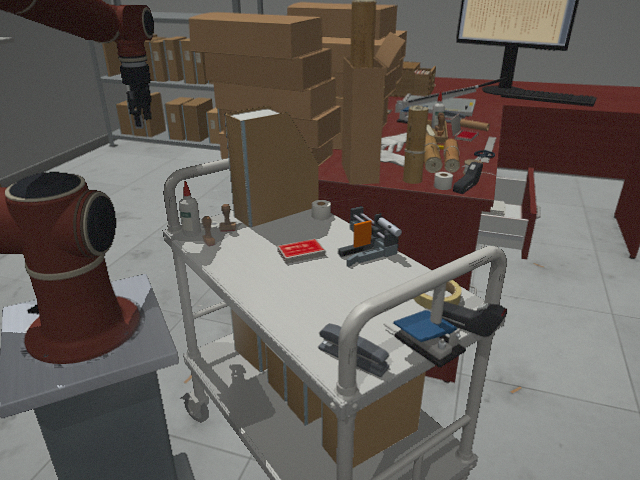

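The top view shows the pad at about (282,232) and the clamp at about (305,165). The side view shows the pad at (302,250) and the paddle at (362,233). I'll enlarge both.

```bash
python3 - <<'E'
import cv2
a=cv2.imread('pics/top0.png')[128:264,245:365];cv2.imwrite('pics/tc.png',cv2.resize(a,None,fx=4.4,fy=4.4,interpolation=cv2.INTER_CUBIC))
a=cv2.imread('pics/side0.png')[195:275,265:415];cv2.imwrite('pics/sc.png',cv2.resize(a,None,fx=5.3,fy=5.3,interpolation=cv2.INTER_CUBIC))
E
```

```text
(no output)
```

View pics/tc.png

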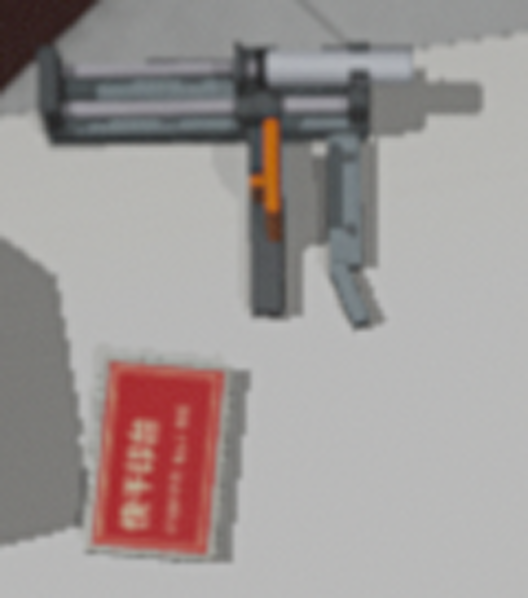

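View pics/sc.png

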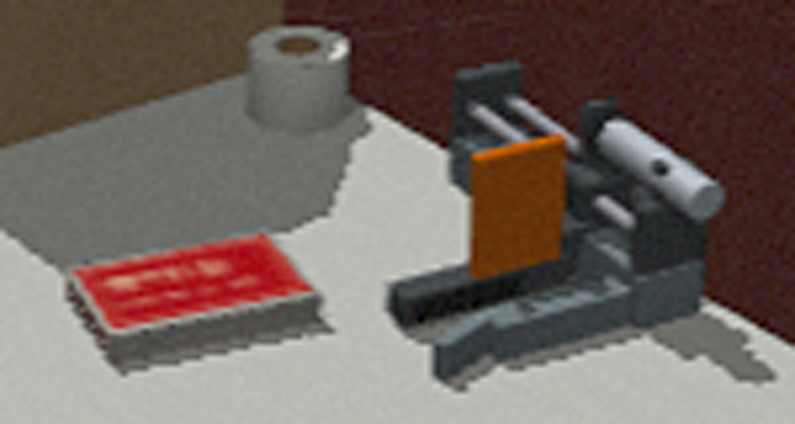

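```bash
cat > fit.py <<'E'
from h import *
from scipy.optimize import least_squares
T=lambda u,v:('top',((u+.5)/4.4-.5+245,(v+.5)/4.4-.5+128))
S=lambda u,v:('side',((u+.5)/5.3-.5+265,(v+.5)/5.3-.5+195))
D=[(T(281,212),(-.007,-.012,.084)),(T(281,118),(.043,-.012,.084)),(T(263,118),(.043,-.004,.084)),
(T(284,308),(-.045,-.012,.02)),(T(252,308),(-.045,.006,.02)),(T(330,257),(-.020,-.037,.02)),
(S(472,156),(-.007,-.012,.084)),(S(565,137),(.043,-.012,.084)),(S(560,261),(.043,-.012,.020)),(S(472,278),(-.007,-.012,.02)),
(S(438,345),(-.05,-.049,.02))]
def res(p):
    c,s=np.cos(p[2]),np.sin(p[2]);r=[]
    for (cam,uv),P in D:
        r.append(proj(cam,[p[0]+c*P[0]-s*P[1],p[1]+s*P[0]+c*P[1],P[2]])-uv)
    return np.array(r).ravel()
f=least_squares(res,[.55,0,0],loss='soft_l1');print('dock',f.x.round(4));print(np.round(res(f.x).reshape(-1,2),1).tolist())
for nm,L in(('top',[T(112,362),T(225,370),T(207,553),T(90,548)]),('side',[S(72,272),S(265,235),S(322,294),S(110,332)])):
    c=np.array([atz(k,uv,.016)[:2] for k,uv in L]);print(nm,c.round(4).tolist(),'ctr',c.mean(0).round(4),[round(float(np.linalg.norm(c[i]-c[i-1])),4) for i in range(4)])
    for i in range(4):print(np.degrees(np.arctan2(*(c[i]-c[i-1])[::-1])).round(1),end=' ')
for a in((212,170),(180,168)):pass
for n,uv,z in(('labels',(208,172),.04),('tape',(411,157),.025),('stamp',(210,314),.07),('stamp',(188,284),.07),('box',(195,262),0.0)):print(n,atz('top',uv,z).round(3))
E
python3 fit.py
```

```text
dock [0.64   0.0193 0.0329]
[[-0.1, -0.2], [-0.8, -0.2], [-0.2, -0.0], [0.2, 0.8], [-0.1, 1.1], [-0.1, 1.8], [1.2, 0.8], [0.8, 0.0], [0.6, -0.8], [0.4, 0.7], [-0.2, -1.3]]
top [[0.569, 0.0988], [0.5644, 0.038], [0.4656, 0.0473], [0.4684, 0.1094]] ctr [0.5169 0.0734] [0.1012, 0.061, 0.0993, 0.0622]
-6.0 -94.3 174.7 87.4 side [[0.4701, 0.1088], [0.5691, 0.1004], [0.567, 0.0353], [0.4637, 0.048]] ctr [0.5175 0.0731] [0.0611, 0.0993, 0.0651, 0.1041]
83.9 -4.8 -91.8 173.0 labels [0.656 0.244 0.04 ]
tape [ 0.696 -0.238  0.025]
stamp [0.325 0.224 0.07 ]
stamp [0.391 0.275 0.07 ]
box [0.447 0.278 0.   ]
```

```bash
cat >> h.py <<'E'
DOCK=np.array([.640,.0193,.0329])
def d2w(x,y,z):
    c,s=np.cos(DOCK[2]),np.sin(DOCK[2]); return np.array([DOCK[0]+c*x-s*y,DOCK[1]+s*x+c*y,z])
def w2d(p):
    c,s=np.cos(DOCK[2]),np.sin(DOCK[2]); a,b=p[0]-DOCK[0],p[1]-DOCK[1]; return np.array([c*a+s*b,-s*a+c*b,p[2]])
def go(targets,o=None):
    o=get_obs();r=R.from_rotvec(o['tool_rot']);M=r.as_matrix();h=np.degrees(np.arctan2(M[1,0],M[0,0]))
    print('t',o['t'],'dock',w2d(o['tool_pos']).round(4),'head-dock',round(h-np.degrees(DOCK[2]),2),'F',o['contact_force'].round(1),'tilt',M[2].round(3),'op',round(o['opening'],4))
    for w,hd in targets:  # world pos, heading of tool x relative to dock (deg)
        print((M.T@(np.array(w)-o['tool_pos'])).round(4),'turn',round(-((hd+np.degrees(DOCK[2])-h+180)%360-180),1))
E
python3 - <<'E'
from h import *
print('pad',w2d([.517,.0733,0]))
go([((.30,.30,.256),90),((.40,.16,.256),90),(d2w(-.121,.13,.12),90),(d2w(-.121,.13,.035),90)])
E
```

```text
pad [-0.12115716  0.05801675  0.        ]
t 0.1 dock [-0.3644  0.562   0.2552] head-dock 153.78 F [ 0.5 -0.2  0.2] tilt [ 0.    -0.002 -1.   ] op 0.0855
[-0.1498 -0.2275 -0.0004] turn 63.8
[-2.986e-01 -3.138e-01 -3.000e-04] turn 63.8
[-0.4093 -0.2797  0.1356] turn 63.8
[-0.4093 -0.2796  0.2206] turn 63.8
```

>>> {"op": "move_arm", "data": {"deltas": [0, -0.15, -0.227, 0, 10, 0, -0.15, -0.227, 0, 20, 0, -0.15, -0.227, 0, 30, 0, -0.15, -0.227, 0, 40, 0, -0.15, -0.227, 0, 50, 0, -0.15, -0.227, 0, 64, 0, -0.299, -0.314, 0, 64, 0, -0.299, -0.314, 0, 64, 0, -0.299, -0.314, 0, 64, 0, -0.299, -0.314, 0, 64], "force": 60}}

```text
t: 1.1
tool_pos: [0.4015, 0.1567, 0.2554]
tool_rot: [2.192, 2.248, -0.004]
contact_force: [0.2, -0.4, 0.3]
opening: 0.0424
```

```bash
python3 - <<'E'
from h import *
go([(d2w(-.121,.133,.12),90),(d2w(-.121,.133,.045),90)])
E
```

```text
t 1.1 dock [-0.2338  0.1452  0.2554] head-dock 89.56 F [ 0.2 -0.4  0.3] tilt [-0.002 -0.001 -1.   ] op 0.0424
[-0.011   0.113   0.1353] turn -0.4
[-0.0108  0.1131  0.2103] turn -0.4
```

>>> {"op": "move_arm", "data": {"deltas": [0, -0.011, 0.113, 0, -0.4, 0, -0.011, 0.113, 0.05, -0.4, 0, -0.011, 0.113, 0.1, -0.4, 0, -0.011, 0.113, 0.14, -0.4, 0, -0.011, 0.113, 0.175, -0.4, 0, -0.011, 0.113, 0.2, -0.4, 0, -0.011, 0.113, 0.211, -0.4, 0, -0.011, 0.113, 0.211, -0.4, 0, -0.011, 0.113, 0.211, -0.4]}}

```text
t: 2.0
tool_pos: [0.5158, 0.1483, 0.0459]
tool_rot: [2.183, 2.255, -0.0]
contact_force: [-0.7, -0.1, -0.2]
opening: 0.043
```

```bash
python3 - <<'E'
from h import *
go([(d2w(-.121,.133,.045),90)])
im=snap('side','s1')[:,:,::-1][180:300,220:420]; cv2.imwrite('pics/s1c.png',cv2.resize(im,None,fx=4,fy=4,interpolation=cv2.INTER_CUBIC))
E
```

```text
t 2.0 dock [-0.1199  0.133   0.0459] head-dock 89.96 F [-0.7 -0.1 -0.2] tilt [-0.002  0.002 -1.   ] op 0.043
[ 0.     -0.0011  0.0009] turn -0.0
```

View pics/s1c.png

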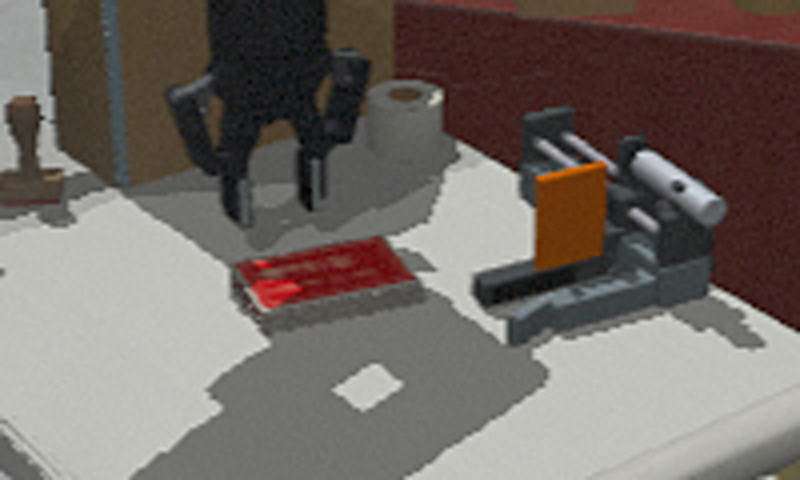

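```bash
python3 - <<'E'
from h import *
for u,v in((243,225),(313,208)):
    o,d=ray('side',(220+u/4,180+v/4))
    n=d2w(0,1,0)-d2w(0,0,0); q=d2w(0,.133,0); t=n@(q-o)/(n@d); print(w2d(o+t*d))
go([(d2w(-.121,.133,.03),90)])
E
```

```text
[-0.14190224  0.133       0.01978147]
[-0.09083631  0.133       0.01948213]
t 2.05 dock [-0.1194  0.1331  0.0466] head-dock 89.97 F [-0.1 -0.7 -0.2] tilt [-0.002  0.003 -1.   ] op 0.0428
[-0.0001 -0.0016  0.0166] turn -0.0
```

>>> {"op": "move_arm", "data": {"deltas": [0, 0, -0.001, 0.003, 0, 0, 0, -0.001, 0.006, 0, 0, 0, -0.001, 0.008, 0, 0, 0, -0.001, 0.01, 0, 0, 0, -0.001, 0.01, 0]}}

```text
t: 2.55
tool_pos: [0.515, 0.1483, 0.0362]
tool_rot: [2.183, 2.255, 0.0]
contact_force: [-0.6, -0.2, -0.4]
opening: 0.0426
```

>>> {"op": "move_arm", "data": {"deltas": [0, 0, 0, 0.003, 0, 0, 0, 0, 0.005, 0, 0, -0.01, 0, 0.005, 0, 0, -0.016, 0, 0.005, 0, 0, -0.022, 0, 0.005, 0, 0, -0.028, 0, 0.005, 0, 0, -0.034, 0, 0.005, 0, 0, -0.04, 0, 0.005, 0, 0, -0.046, 0, 0.005, 0, 0, -0.052, 0, 0.005, 0]}}

```text
t: 3.55
tool_pos: [0.5167, 0.0958, 0.0313]
tool_rot: [2.183, 2.255, 0.0]
contact_force: [0.0, -0.2, -0.9]
opening: 0.0427
```

```bash
python3 - <<'E'
from h import *
go([(d2w(-.121,.0495,.031),90)])
E
```

```text
t 3.55 dock [-0.1207  0.0805  0.0313] head-dock 89.97 F [ 0.  -0.2 -0.9] tilt [-0.002  0.002 -1.   ] op 0.0427
[-0.031  -0.0002  0.0004] turn -0.0
```

>>> {"op": "move_arm", "data": {"deltas": [0, -0.005, 0, 0, 0, 0, -0.01, 0, 0, 0, 0, -0.015, 0, 0, 0, 0, -0.02, 0, 0, 0, 0, -0.024, 0, 0, 0, 0, -0.028, 0, 0, 0, 0, -0.031, 0, 0, 0, 0, -0.031, 0, 0, 0, 0, -0.025, 0, 0, 0, 0, -0.01, 0, 0, 0]}}

```text
t: 4.55
tool_pos: [0.5172, 0.086, 0.0315]
tool_rot: [2.184, 2.253, 0.001]
contact_force: [0.3, 0.4, -0.0]
opening: 0.0426
```

```bash
python3 - <<'E'
from h import *
go([(d2w(-.121,.1,.12),90)])
a=snap('side','s2')[:,:,::-1][190:290,260:420]
b=snap('top','t2')[:,:,::-1][130:270,240:360]
cv2.imwrite('pics/s2c.png',cv2.resize(a,None,fx=5,fy=5,interpolation=cv2.INTER_CUBIC))
E
```

```text
t 4.55 dock [-0.1205  0.0707  0.0315] head-dock 89.88 F [ 0.3  0.4 -0. ] tilt [-0.002  0.003 -1.   ] op 0.0426
[ 0.0291 -0.0003 -0.0886] turn -0.1
```

View pics/s2c.png

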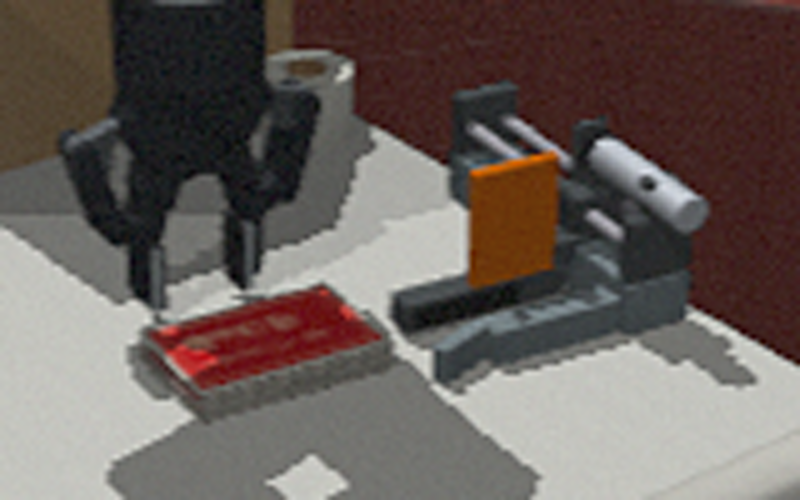

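```bash
python3 - <<'E'
from h import *
L=[(152,330),(328,287),(383,337),(200,390)]
c=np.array([w2d(atz('side',((u+.5)/5-.5+260,(v+.5)/5-.5+190),.016))[:2] for u,v in L]);print(c.round(4).tolist(),c.mean(0))
go([(d2w(-.121,.08,.14),90),(d2w(.015,-.05,.14),90),(d2w(.015,-.05,.062),90)])
E
```

```text
[[-0.1619, 0.0362], [-0.065, 0.0324], [-0.066, -0.0245], [-0.1666, -0.0258]] [-0.11487576  0.00457352]
t 4.65 dock [-0.1208  0.0723  0.0314] head-dock 90.08 F [-0.3 -0.3  0.9] tilt [-0.002  0.002 -1.   ] op 0.0425
[ 7.500e-03  1.000e-04 -1.086e-01] turn 0.1
[-0.1227  0.1359 -0.1081] turn 0.1
[-0.1225  0.1357 -0.0301] turn 0.1
```

>>> {"op": "move_arm", "data": {"deltas": [0, 0.008, 0, -0.05, 0, -0.5, 0.008, 0, -0.108, 0, -1, 0, 0, -0.108, 0, -1, -0.03, 0.05, -0.108, 0, -1, -0.06, 0.1, -0.108, 0, -1, -0.09, 0.136, -0.108, 0, -1, -0.122, 0.136, -0.108, 0, -1, -0.122, 0.136, -0.108, 0, -1, -0.122, 0.136, -0.108, 0, -1, -0.122, 0.136, -0.108, 0]}}

```text
t: 5.65
tool_pos: [0.656, -0.0286, 0.1392]
tool_rot: [2.181, 2.259, 0.0]
contact_force: [0.1, 0.0, 0.6]
opening: 0.0001
```

```bash
python3 - <<'E'
from h import *
go([(d2w(.015,-.05,.062),90)])
b=snap('top','t3')[:,:,::-1][150:270,245:365]
cv2.imwrite('pics/t3c.png',cv2.resize(b,None,fx=5,fy=5,interpolation=cv2.INTER_CUBIC))
E
```

```text
t 5.65 dock [ 0.0144 -0.0484  0.1392] head-dock 90.13 F [0.1 0.  0.6] tilt [-0.001  0.001 -1.   ] op 0.0001
[-0.0015  0.0005  0.0772] turn 0.1
```

View pics/t3c.png

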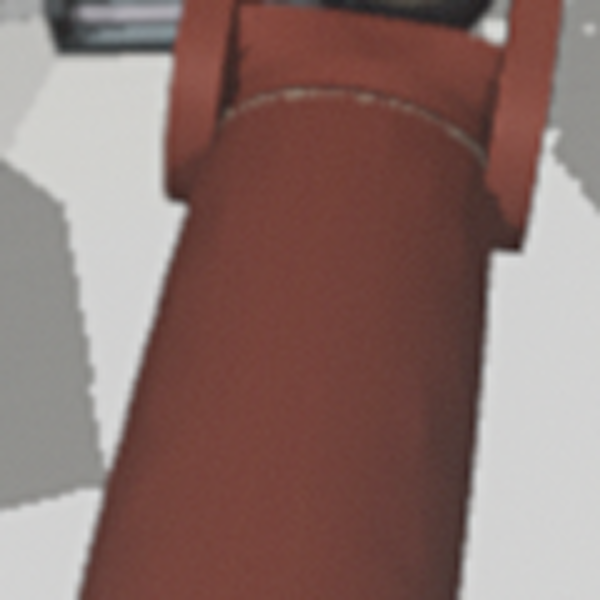

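>>> {"op": "move_arm", "data": {"deltas": [-1, 0, 0, 0.03, 0, -1, 0, 0, 0.055, 0, -1, 0, 0, 0.07, 0, -1, 0, 0, 0.077, 0, -1, 0.008, 0, 0.077, 0, -1, 0.014, 0, 0.077, 0, -1, 0.018, 0, 0.077, 0, -1, 0.022, 0, 0.077, 0, -1, 0.025, 0, 0.077, 0, -1, 0.028, 0, 0.077, 0]}}

```text
t: 6.7
tool_pos: [0.6561, -0.0025, 0.0638]
tool_rot: [2.177, 2.256, -0.002]
contact_force: [-0.7, -9.7, 2.2]
opening: -0.0001
```

```bash
python3 - <<'E'
from h import *
go([(d2w(.015,.054,.062),90)])
E
```

```text
t 6.7 dock [ 0.0153 -0.0223  0.0638] head-dock 90.16 F [-0.7 -9.7  2.2] tilt [-0.006  0.004 -1.   ] op -0.0001
[ 0.0764 -0.0001  0.0014] turn 0.2
```

Contact came at about −0.023, as predicted. Next I press on at 30 mm/s.

>>> {"op": "move_arm", "data": {"deltas": [-1, 0.003, 0, 0, 0, -1, 0.006, 0, 0, 0, -1, 0.009, 0, 0, 0, -1, 0.012, 0, 0, 0, -1, 0.015, 0, 0, 0, -1, 0.018, 0, 0, 0, -1, 0.021, 0, 0, 0, -1, 0.024, 0, 0, 0, -1, 0.027, 0, 0, 0, -1, 0.03, 0, 0, 0]}}

```text
t: 7.7
tool_pos: [0.6557, 0.023, 0.0641]
tool_rot: [2.173, 2.25, -0.01]
contact_force: [0.3, -14.9, -1.7]
opening: -0.0002
```

>>> {"op": "move_arm", "data": {"deltas": [-1, 0.003, 0, 0, 0, -1, 0.006, 0, 0, 0, -1, 0.009, 0, 0, 0, -1, 0.012, 0, 0, 0, -1, 0.015, 0, 0, 0, -1, 0.018, 0, 0, 0, -1, 0.021, 0, 0, 0, -1, 0.024, 0, 0, 0, -1, 0.027, 0, 0, 0, -1, 0.03, 0, 0, 0]}}

```text
t: 8.7
tool_pos: [0.6553, 0.0485, 0.0642]
tool_rot: [2.17, 2.244, -0.017]
contact_force: [1.2, -15.3, -0.9]
opening: 0.0
```

```bash
python3 - <<'E'
from h import *
go([(d2w(.015,.054,.062),90),(d2w(-.2,.003,.06),180)])
E
```

```text
t 8.7 dock [0.0162 0.0287 0.0642] head-dock 90.03 F [  1.2 -15.3  -0.9] tilt [-0.022  0.006 -1.   ] op 0.0
[ 0.0254 -0.0012  0.0017] turn 0.0
[-0.0255 -0.2163  0.0035] turn -90.0
```

>>> {"op": "move_arm", "data": {"deltas": [-1, 0.003, 0, 0, 0, -1, 0.006, 0, 0, 0, -1, 0.009, 0, 0, 0, -1, 0.012, 0, 0, 0, -1, 0.015, 0, 0, 0, -1, 0.018, 0, 0, 0, -1, 0.021, 0, 0, 0, -1, 0.024, 0, 0, 0, -1, 0.027, 0, 0, 0, -1, 0.029, 0, 0, 0]}}

```text
t: 9.7
tool_pos: [0.6549, 0.0735, 0.0643]
tool_rot: [2.168, 2.239, -0.024]
contact_force: [0.2, -12.2, 0.3]
opening: 0.0002
```

```bash
python3 - <<'E'
from h import *
go([(d2w(.015,.03,.07),90)])
E
```

```text
t 9.7 dock [0.0167 0.0536 0.0643] head-dock 89.97 F [  0.2 -12.2   0.3] tilt [-0.029  0.006 -1.   ] op 0.0002
[-0.0238 -0.0017 -0.005 ] turn -0.0
```

>>> {"op": "move_arm", "data": {"deltas": [-1, -0.012, -0.01, 0, 0, -1, -0.02, -0.055, 0, -8, 0, -0.03, -0.1, -0.003, -17, 0, -0.04, -0.15, -0.003, -25, 0, -0.05, -0.2, -0.003, -34, 0, -0.05, -0.222, -0.003, -42, 0, -0.05, -0.222, -0.003, -51, 0, -0.05, -0.222, -0.003, -59, 0, -0.05, -0.222, -0.003, -68, 0, -0.05, -0.222, -0.003, -76]}}

```text
t: 10.7
tool_pos: [0.4342, 0.0163, 0.0675]
tool_rot: [0.322, 3.114, -0.043]
contact_force: [-0.1, -0.3, -0.6]
opening: 0.043
```

```bash
python3 - <<'E'
from h import *
go([(d2w(-.205,.004,.032),180),(d2w(-.185,.004,.032),180),(d2w(-.064,.004,.032),180)])
E
```

```text
t 10.7 dock [-0.2058  0.0038  0.0675] head-dock 166.32 F [-0.1 -0.3 -0.6] tilt [-0.013 -0.026 -1.   ] op 0.043
[-0.0003  0.0013  0.0355] turn -13.7
[-0.0197  0.006   0.0356] turn -13.7
[-0.1373  0.0347  0.0364] turn -13.7
```

>>> {"op": "move_arm", "data": {"deltas": [0, 0, 0.001, 0.015, -8, 0, 0, 0.001, 0.03, -13.7, 0, 0, 0.001, 0.0355, -13.7, 0, -0.01, 0.0037, 0.0355, -13.7, 0, -0.019, 0.0058, 0.0356, -13.7, 0, -0.0263, 0.0076, 0.0357, -13.7, 0, -0.0343, 0.0096, 0.0358, -13.7, 0, -0.0421, 0.0115, 0.0359, -13.7, 0, -0.05, 0.0134, 0.036, -13.7, 0, -0.0576, 0.0153, 0.036, -13.7]}}

```text
t: 11.7
tool_pos: [0.4947, 0.0186, 0.0319]
tool_rot: [-0.052, 3.134, -0.044]
contact_force: [-1.0, 0.7, 1.8]
opening: 0.0424
```

```bash
python3 - <<'E'
from h import *
go([(d2w(-.064,.004,.032),180)])
a=snap('side','s4')[:,:,::-1][190:290,260:420]
cv2.imwrite('pics/s4c.png',cv2.resize(a,None,fx=5,fy=5,interpolation=cv2.INTER_CUBIC))
E
```

```text
t 11.7 dock [-0.1453  0.004   0.0319] head-dock -179.99 F [-1.   0.7  1.8] tilt [-0.007 -0.028 -1.   ] op 0.0424
[-0.0813 -0.      0.0004] turn 0.0
```

View pics/s4c.png

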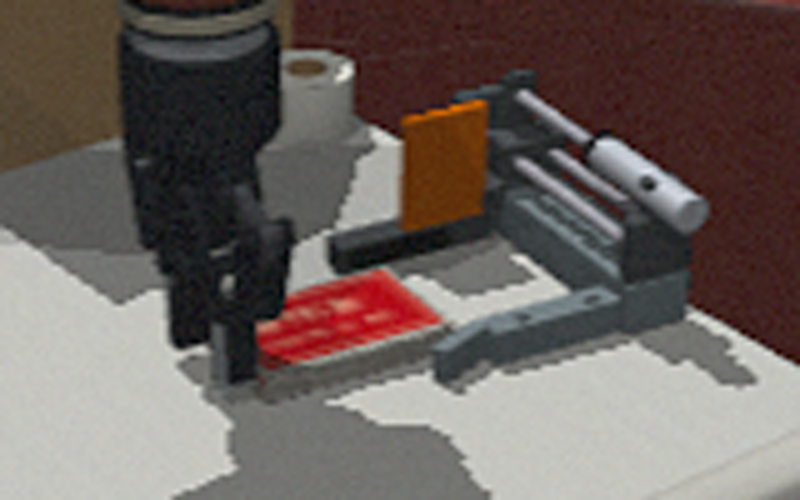

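The jaw is open and the pad's nose, at about (440,320) in the crop, is lined up in the mouth. I'll keep pushing.

>>> {"op": "move_arm", "data": {"deltas": [0, -0.008, 0, 0, 0, 0, -0.016, 0, 0, 0, 0, -0.024, 0, 0, 0, 0, -0.032, 0, 0, 0, 0, -0.04, 0, 0, 0, 0, -0.047, 0, 0, 0, 0, -0.054, 0, 0, 0, 0, -0.06, 0, 0, 0, 0, -0.065, 0, 0, 0, 0, -0.069, 0, 0, 0]}}

```text
t: 12.75
tool_pos: [0.5653, 0.0208, 0.0329]
tool_rot: [-0.052, 3.132, -0.044]
contact_force: [-0.8, 0.5, -0.0]
opening: 0.0424
```

```bash
python3 - <<'E'
from h import *
go([(d2w(-.064,.004,.032),180)])
E
```

```text
t 12.75 dock [-0.0746  0.0039  0.0329] head-dock -179.99 F [-0.8  0.5 -0. ] tilt [-0.009 -0.029 -1.   ] op 0.0424
[-0.0106  0.0001  0.001 ] turn 0.0
```

>>> {"op": "move_arm", "data": {"deltas": [0, -0.003, 0, 0.001, 0, 0, -0.005, 0, 0.001, 0, 0, -0.007, 0, 0.001, 0, 0, -0.009, 0, 0.001, 0, 0, -0.01, 0, 0.001, 0, 0, -0.01, 0, 0.001, 0]}}

```text
t: 13.35
tool_pos: [0.5755, 0.0211, 0.032]
tool_rot: [-0.052, 3.131, -0.044]
contact_force: [-0.4, 0.0, -0.4]
opening: 0.0424
```

```bash
python3 - <<'E'
from h import *
go([(d2w(-.064,.004,.032),180)])
E
```

```text
t 13.35 dock [-0.0644  0.0039  0.032 ] head-dock -179.99 F [-0.4  0.  -0.4] tilt [-0.009 -0.029 -1.   ] op 0.0424
[-0.0004  0.0001  0.    ] turn 0.0
```

No stop felt yet, so I'll creep on in small steps until the force rises.

>>> {"op": "move_arm", "data": {"deltas": [0, -0.001, 0, 0, 0, 0, -0.002, 0, 0, 0, 0, -0.003, 0, 0, 0, 0, -0.003, 0, 0, 0]}}

```text
t: 13.75
tool_pos: [0.5775, 0.0212, 0.0319]
tool_rot: [-0.052, 3.134, -0.044]
contact_force: [-6.9, -0.2, 5.2]
opening: 0.0427
```

>>> {"op": "move_arm", "data": {"deltas": [0, -0.001, 0, 0, 0, 0, -0.002, 0, 0, 0, 0, -0.002, 0, 0, 0]}}

```text
t: 14.05
tool_pos: [0.5777, 0.0212, 0.0317]
tool_rot: [-0.052, 3.14, -0.045]
contact_force: [-8.2, -1.5, 6.8]
opening: 0.0428
```

>>> {"op": "move_arm", "data": {"deltas": [0, 0.003, 0, 0, 0, 0, 0.003, 0, 0, 0, 0, 0.003, 0, 0, 0, 0, 0.003, 0, 0, 0, 0, 0.003, 0, 0, 0, 0, 0.003, 0, 0, 0, 0, 0.003, 0, 0, 0, 0, 0.003, 0, 0, 0, 0, 0.003, 0, 0, 0, 0, 0.003, 0, 0, 0]}}

```text
t: 15.05
tool_pos: [0.5746, 0.0211, 0.0317]
tool_rot: [-0.052, 3.14, -0.045]
contact_force: [-0.4, 0.8, -0.4]
opening: 0.0424
```

>>> {"op": "move_arm", "data": {"deltas": [0, 0, 0, 0, 0, 0, 0, 0, 0, 0, 0, 0, 0, 0, 0, 0, 0, 0, 0, 0, 0, 0, 0, 0, 0, 0, 0, 0, 0, 0, 0, 0, 0, 0, 0, 0, 0, 0, 0, 0, 0, 0, 0, 0, 0, 0, 0, 0, 0, 0]}}

```text
t: 16.05
tool_pos: [0.5747, 0.0211, 0.0317]
tool_rot: [-0.052, 3.14, -0.045]
contact_force: [-0.4, -0.4, -0.7]
opening: 0.0429
```

>>> {"op": "move_arm", "data": {"deltas": [0, -0.002, 0, 0, 0, 0, -0.004, 0, 0, 0, 0, -0.005, 0, 0, 0, 0, -0.005, 0, 0, 0, 0, -0.005, 0, 0, 0]}}

```text
t: 16.55
tool_pos: [0.5779, 0.0211, 0.0313]
tool_rot: [0.052, -3.136, 0.045]
contact_force: [-7.7, -0.6, 5.3]
opening: 0.0424
```

>>> {"op": "move_arm", "data": {"deltas": [0, 0.02, 0, 0, 0, 0, 0.05, 0, 0, 0, 0, 0.07, 0, -0.04, 0, 0, 0.09, 0, -0.08, 0, 0, 0.09, 0, -0.12, 0, 0, 0.09, 0, -0.12, 0, 0, 0.09, 0, -0.12, 0]}}

```text
t: 17.25
tool_pos: [0.4896, 0.0216, 0.1534]
tool_rot: [0.052, -3.14, 0.046]
contact_force: [-1.1, 1.1, -0.3]
opening: 0.0425
```

```bash
python3 - <<'E'
from h import *
go([])
a=snap('side','s5')[:,:,::-1][190:290,260:420]
cv2.imwrite('pics/s5c.png',cv2.resize(a,None,fx=5,fy=5,interpolation=cv2.INTER_CUBIC))
E
```

```text
t 17.25 dock [-0.1502  0.0072  0.1534] head-dock -180.0 F [-1.1  1.1 -0.3] tilt [ 0.001 -0.029 -1.   ] op 0.0425
```

View pics/s5c.png

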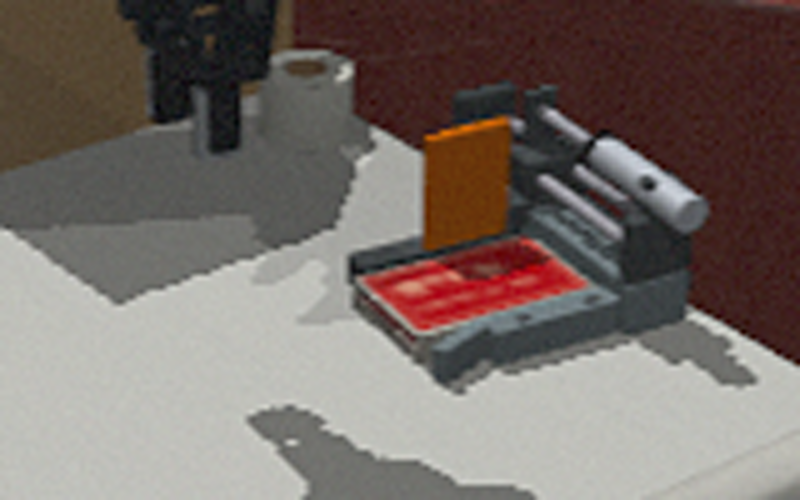

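The pad lies flat in the clamp and the jaw appears to be against it. I'll wait a little longer, then check the numbers.

>>> {"op": "move_arm", "data": {"deltas": [0, 0.03, 0, -0.05, 0, 0, 0.03, 0, -0.05, 0, 0, 0.03, 0, -0.05, 0, 0, 0.03, 0, -0.05, 0, 0, 0.03, 0, -0.05, 0, 0, 0.03, 0, -0.05, 0, 0, 0.03, 0, -0.05, 0, 0, 0.03, 0, -0.05, 0, 0, 0.03, 0, -0.05, 0, 0, 0.03, 0, -0.05, 0]}}

```text
t: 18.3
tool_pos: [0.4588, 0.0221, 0.2018]
tool_rot: [0.052, -3.137, 0.045]
contact_force: [-0.0, 0.2, 0.7]
opening: 0.0427
```

```bash
python3 - <<'E'
from h import *
im=snap('side','s6')[:,:,::-1]
b=cv2.imread('pics/s5.png');d=cv2.absdiff(b[205:275,325:400],im[205:275,325:400]);print('diff',d.max(),(d.max(2)>40).sum())
b=cv2.imread('pics/side0.png')
a=np.vstack([cv2.resize(im[205:265,325:405],None,fx=7,fy=7,interpolation=cv2.INTER_CUBIC)]);cv2.imwrite('pics/s6c.png',a)
P=lambda u,v:((u+.5)/5-.5+260,(v+.5)/5-.5+190)
for nm,uv,x,z in(('paddle TL',P(424,133),-.007,.084),('paddle TR',P(510,118),.043,.084)):
    print(nm,w2d(atz('side',uv,z)).round(4))
L=[(357,282),(527,238),(590,285),(417,332)]
c=np.array([w2d(atz('side',P(*q),.016))[:2] for q in L]);print(c.round(4).tolist(),c.mean(0).round(4))
E
```

```text
diff 39 0
paddle TL [-0.0042  0.0422  0.084 ]
paddle TR [0.0434 0.036  0.084 ]
[[-0.0496, 0.0298], [0.0517, 0.0282], [0.0519, -0.0297], [-0.0489, -0.0283]] [0.0013 0.    ]
```

View pics/s6c.png

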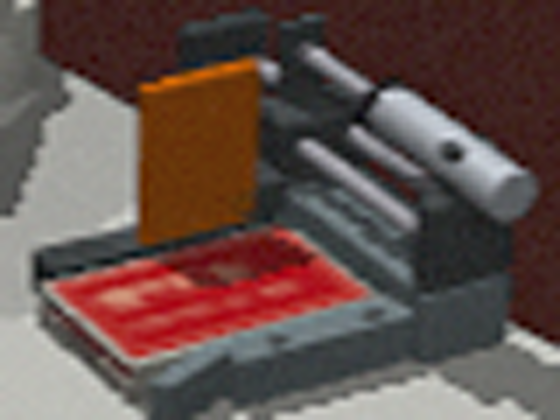

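The pad centre measures within about 1 mm of home and its angle is about 0. The jaw has not moved for 1 s, so it is resting on the pad. I'm handing in.

```bash
python3 -c "
from station import *
print(order.finish_job())"
```

```text
the job is handed in; nothing more can be done
None
```

The stamp pad is docked in the clamp, and I handed the job in at about 18 s of the 64 s allowed. I slid it sideways into line with two half-open fingers. Then I pressed the paddle back to about 76 mm of jaw travel, pushed the pad in by its tail until it met the back stop at about 8 N, and backed the arm away.

**Last checks:**
- **Pad:** the side picture puts its centre about 1 mm from home lengthways and about 0 mm sideways. It lies flat and square to the clamp.
- **Jaw:** nothing in the clamp area changed over the last second, so the jaw is resting on the pad. I could not read its travel directly. The paddle's top corners gave 48 and 54 mm, a little above the expected 46 mm and only 2 mm under the 56 mm limit at worst. The corner reading was rough.
- **Jaw pressure on the pad:** I had no way to measure this; I infer it from the jaw having stopped against the pad.
- **Robot:** the arm is well clear and reads near-zero force.
- **Other things on the trolley:** the arm kept clear of them on planned paths and no unexpected contact force showed. I did not take a final top picture to measure them.

**Did not go to plan:** the arm hid the pad in the one top picture I took to check the line-up. I relied on the side view for that instead. The tool also kept a tilt of about 1.7° after pressing the paddle, which did not affect the push.

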